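Put the round-topped sign in the drying rack

TASK

Lift the tall round-topped sign out of the metal work stand and slide it, upright, down into the empty slot of the wooden drying rack until it rests on the slot's floor. Lower it in, do not drop it, let go, and leave the two other signs where they stand.

Things in the scene. Friction and masses are not known exactly. Their poses are not given: they have to be found in the camera images.
- tall_sign: Plywood sign board 110 mm wide (x), 12 thick (y), 140 tall (z up), straight sides to 85 mm, then a half-round top; 0.1 to 0.2 kg. Origin: centre of its bottom edge. Starts upright in one of two parallel grooves (84 mm apart, 16 wide, 24 deep, floor 14 mm above the table) of a low metal stand; lifts straight out. Pinch it across its thickness near the top of the arch; either face either way.
- slot (a point): Centre of the floor of the EMPTY slot of the wooden rack (two slots 84 mm apart; rack or stand may be left or right, turned up to 15 degrees). x along the slot, y across, z up; floor 18 mm above the table. Slot 140 mm long between end walls 36 mm high; 16 mm wide for the lower 36 mm, flaring to 40 mm at its mouth, 51 mm above its floor. Fixed.
- square_sign: Square-cornered plywood sign, 110 mm wide (x), 12 thick (y), 90 tall (z up), in the other groove of the metal stand, top 104 mm above the table; it stays. Origin: centre of its bottom edge.
- rack_sign: Square-cornered plywood sign, 100 mm wide (x), 12 thick (y), 85 tall (z up), in the filled slot of the rack, top 103 mm above the table; it stays. Origin: centre of its bottom edge. Between rack and stand lie a marker and a roll of tape 24 mm high; a 170 mm bottle and a jar stand farther out than both.
Mind the look-alikes: they are no part of the job. What is shaped like the tall_sign but pink is not meant.

How it is judged:
By the outcome, as a careful person would: the job done as asked, in the order asked, and still so for the second after the job is handed in, with the robot touching nothing.
It also fails if it takes over 42 s, if anything falls off the work surface, if the arm or the gripper's body presses on something with over 40 N, if the wrist force passes 120 N, or if a joint passes its speed limit or range.

ROBOT

A 6-joint arm with a two-finger parallel gripper is mounted at the origin on the work surface. World frame = base frame: x ahead of the robot, y to its left, z up, the work surface at z = 0. Lengths are in m, angles in rad, forces in N, time in s.
With the tool pointing down it reaches from about 0.3 to 0.875 m from the base axis. Payload 6.4 kg.
Tool frame: the origin (TCP) lies midway between the tips of the shut fingers; the grasp point (between the pads) lies 19 mm behind it; y points along the fingers, z is the direction in which the jaws open and shut, and the axes are right-handed (so a half turn about y gives the same grasp; the last joint's range is limited). The gripper opens to 88 mm and grips with 3 to 60 N. Pads are 18 mm wide; open, the fingers measure 123 mm over their backs; the gripper's body (75 mm by 187 mm) begins 45 mm behind the grasp point.
Start: joints at [-1.342, 0.181, 1.607, -0, 1.354, -0.206], TCP at [0.242, -0.522, 0.239] pointing down, gripper open.
Joint ranges: [-2.99, 2.99], [-0.89, 2.07], [0.3, 2.58], [-1.14, 4.28], [0, 2.63], [-3.12, 3.12]. Speed limits (rad/s): [2.57, 2.57, 3.01, 3.14, 3.14, 3.14].

INTERFACE

Orientations are given as [roll, pitch, yaw] about the fixed x, y, z axes, in that order (R = Rz(yaw) Ry(pitch) Rx(roll)).
In Python, from rig import observe, get_image, finish_job gives the robot as it stands.
- The arm moves only by the shell command python3 -m pendant 'ROWS' [FORCE]. ROWS is JSON, a list that holds one entry, the list of rows, each a list of 7 numbers: the shift along the world's x, y, z in m, then the turn, a rotation vector about the world's x, y, z in degrees, then the finger opening in m, from 0 to 0.0881. A call has 1 to 12 rows; each row shifts and turns the commanded pose from where the row before left it; what a row does not reach is not made up. A row lasts 1/8 s, in which the tool goes at most 62.5 mm and 10.7 degrees, less where a joint would pass 70% of its speed; a pose out of reach is approached as far as the arm can. A call is refused whole if a number of a shift passes 0.0625 or a number of a turn 10.7, either way. A call with a gripper value outside its range is refused whole. The fingers move at their own pace and stop on an object; FORCE is the grip in N (left out, the last holds). Time passes only in rows, so rows that do not move let the fingers close. It gives the time, the measured TCP pose, the force and the opening at its end, in the units of the state.
- observe(): the state, without advancing time (a new reading comes with each control period).
- get_image(name): name is "scene" or "top" or "wrist"; returns a dict with "frame" (420x560x3 uint8, blue, green, red), "mtx" (3x3 intrinsics, pixels), "k1" (the pictures are not rectified: a ray, as slopes to the right and down, at radius r is drawn at 1 + k1 r^2 times it, then the intrinsics apply), "R" (3x3) and "t" (3): a world point X has camera coordinates R X + t; the wrist camera has in their place "tool_from_camera" (4x4, takes a point from camera to tool coordinates, whose origin is the TCP and whose axes are the tool frame's). Camera axes: x right, y down, z forward; pixel columns grow to the right and rows downward; lengths in m; the calibration is good to about 2 mm. A picture is of the moment at which its call begins: read the wrist's pose just before it. There is no depth.
- finish_job(): hands the job in, once; it reports no verdict.
The state is a dict: "t": time; "joints": joint angles; "qvel": joint speeds; "joint_torque": joint torques, N m; "tool_pos": TCP position; "eef_rot": TCP orientation; "contact_force": force on the tool from outside, world axes, zero at the start; "wrist_torque": the same for the moment, N m; "gripper_width": finger opening in m.
Only numpy, scipy, OpenCV 4.12 (cv2) and the standard library are available. Lean on these libraries where they do the work, as an engineer would, in place of code of your own. Each camera call takes 0.05 s, during which the arm holds its last target.

## Working session

There is one attempt and no reset: what is moved stays moved. The work goes in short steps, Python scripts to look and compute and a shell command to move; the robot and the scene stay as the last step left them, time stands still between calls to the robot, and variables do not carry over. Pictures are saved under pics/ and viewed, and the job is handed in when it is done.

```bash
mkdir -p pics; cat > h.py <<'E'
import numpy as np,cv2,json
from rig import observe,get_image
def grab(n,fn):
    s=observe(); d=get_image(n); cv2.imwrite(fn,d["frame"])
    np.savez(fn.replace('.png','.npz'),**{k:np.array(v) for k,v in d.items()},pos=s["tool_pos"],rot=s["eef_rot"])
    return s,d
E
python3 - <<'E'
from h import *
s=observe();print(s)
for n in("scene","top","wrist"):
    s,d=grab(n,f"pics/{n}0.png"); print(n,d["mtx"],d["k1"],d.get("R"),d.get("t"),d.get("tool_from_camera"))
E
```

```text
{'t': 0.0, 'joints': array([-1.34224227e+00,  1.81536101e-01,  1.60794814e+00, -8.04928199e-06,
        1.35379692e+00, -2.06314490e-01]), 'qvel': array([ 0.00051992,  0.00018544,  0.00222873, -0.00120391,  0.00116545,
       -0.00054267]), 'joint_torque': array([ 3.72423401e-04, -4.33858430e+01, -3.41852474e+01,  6.99614827e-02,
        3.82588932e-02, -1.41412011e-04]), 'tool_pos': array([ 0.24213058, -0.52097247,  0.23784185]), 'eef_rot': array([-1.57245063e+00,  3.38206078e-04, -2.70672265e+00]), 'contact_force': array([ 0.48219624, -0.18663219, -0.35910581]), 'wrist_torque': array([ 0.01083561, -0.01058616,  0.03189904]), 'gripper_width': 0.08844101232045737}
scene [[439.0335646    0.         273.90661343]
 [  0.         439.0335646  216.41066992]
 [  0.           0.           1.        ]] -0.04823294316678335 [[-0.22032952  0.97531035 -0.01498752]
 [ 0.8099095   0.17435819 -0.56004091]
 [-0.5436005  -0.13553208 -0.82832937]] [ 0.02014644 -0.29323012  1.46056385] None
top [[535.09036549   0.         285.17363446]
 [  0.         535.09036549 207.32067923]
 [  0.           0.           1.        ]] -0.2000495499310875 [[-8.08702279e-03 -9.99966132e-01 -1.52822713e-03]
 [-9.86625697e-01  8.22793006e-03 -1.62794455e-01]
 [ 1.62801516e-01  1.91265686e-04 -9.86658821e-01]] [0.05280075 0.40622285 1.41635559] None
wrist [[336.52582744   0.         278.08822767]
 [  0.         336.52582744 217.81412336]
 [  0.           0.           1.        ]] -0.07591229306492522 None None [[ 7.36583918e-04  9.64842937e-01  2.62826109e-01 -6.74725094e-02]
 [-6.88532033e-04 -2.62825629e-01  9.64843104e-01 -1.45120443e-01]
 [ 9.99999492e-01 -8.91652109e-04  4.70732137e-04  2.88562215e-04]
 [ 0.00000000e+00  0.00000000e+00  0.00000000e+00  1.00000000e+00]]
```

View pics/scene0.png

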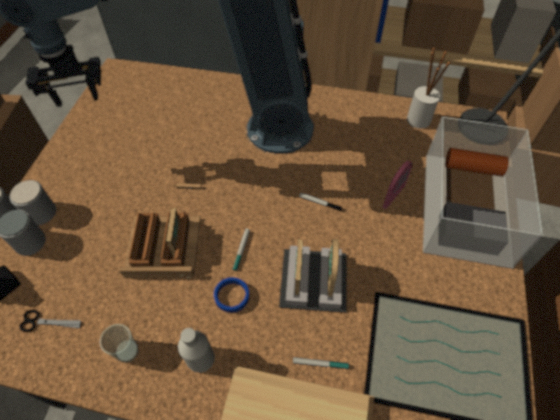

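View pics/top0.png

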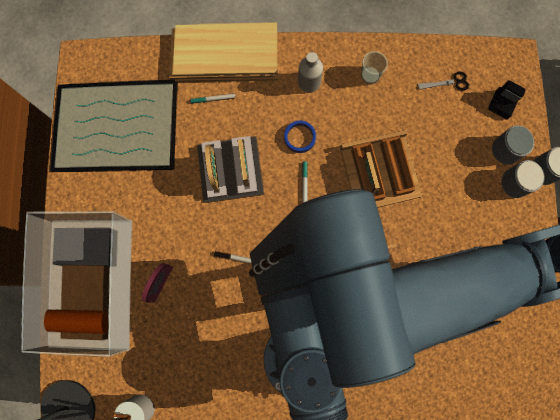

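View pics/wrist0.png

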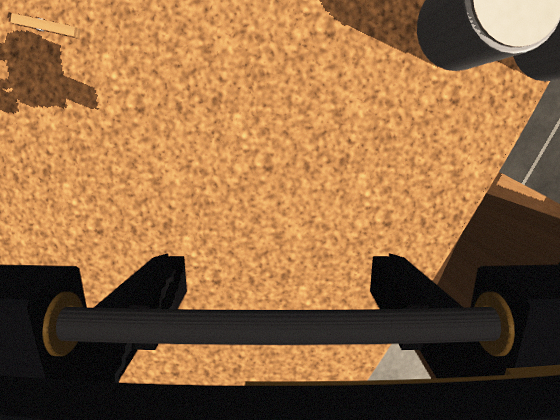

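```bash
python3 - <<'E'
import cv2,numpy as np
t=cv2.imread("pics/top0.png");s=cv2.imread("pics/scene0.png")
cv2.imwrite("pics/cropt.png",cv2.resize(t[125:215,190:430],None,fx=3.3,fy=3.3,interpolation=cv2.INTER_CUBIC))
a=cv2.resize(s[200:320,110:360],None,fx=3.2,fy=3.2,interpolation=cv2.INTER_CUBIC)
cv2.imwrite("pics/crops.png",a)
E
```

```text
(no output)
```

View pics/cropt.png

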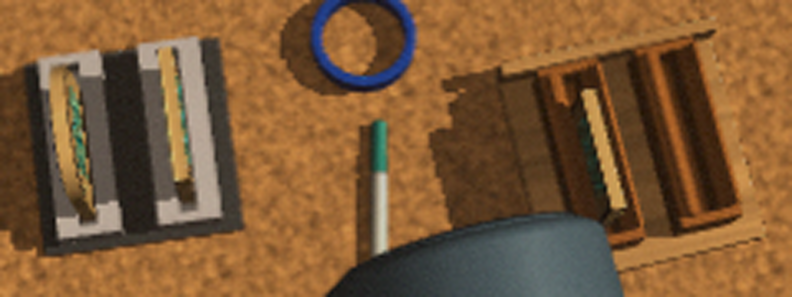

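View pics/crops.png

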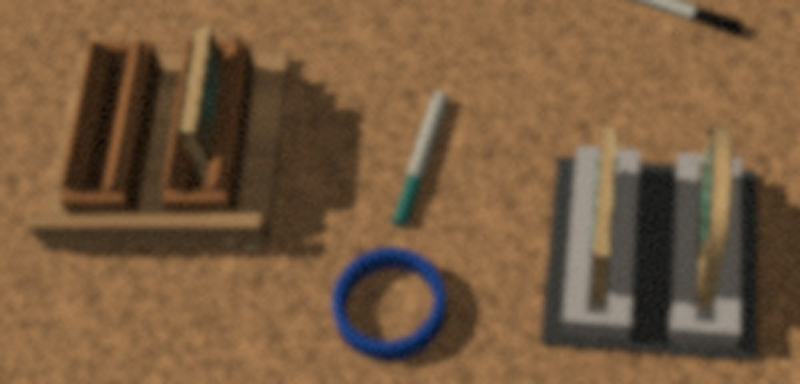

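```bash
cat >> h.py <<'E'
from scipy.spatial.transform import Rotation as Ro
class Cam:
    def __init__(s,fn):
        z=np.load(fn.replace('.png','.npz'),allow_pickle=True); s.K=z["mtx"];s.k1=float(z["k1"])
        if "tool_from_camera" in z and z["tool_from_camera"].shape==(4,4):
            T=np.eye(4);T[:3,:3]=Ro.from_euler('xyz',z["rot"]).as_matrix();T[:3,3]=z["pos"]
            M=np.linalg.inv(T@z["tool_from_camera"]);s.R=M[:3,:3];s.t=M[:3,3]
        else: s.R=z["R"];s.t=z["t"]
        s.c=-s.R.T@s.t
    def ray(s,p):
        D=np.array([s.k1,0,0,0,0.])
        u=cv2.undistortPointsIter(np.array([[p]],float),s.K,D,None,None,(3,50,1e-10)) .ravel()
        d=s.R.T@np.array([u[0],u[1],1]); return d/np.linalg.norm(d)
    def plane(s,p,z):
        d=s.ray(p); return s.c+d*(z-s.c[2])/d[2]
    def proj(s,X):
        rv,_=cv2.Rodrigues(s.R); return cv2.projectPoints(np.array([X],float),rv,s.t,s.K,np.array([s.k1,0,0,0,0.]))[0].ravel()
def tri(obs):
    A=np.zeros((3,3));b=np.zeros(3)
    for c,p in obs:
        d=c.ray(p);P=np.eye(3)-np.outer(d,d);A+=P;b+=P@c.c
    return np.linalg.solve(A,b)
E
python3 - <<'E'
from h import *
np.set_printoptions(precision=4,suppress=True)
T=Cam("pics/top0.png");S=Cam("pics/scene0.png")
t=lambda x,y:(190+x/3.3-.35,125+y/3.3-.35); s=lambda x,y:(110+x/3.2-.35,200+y/3.2-.35)
print("square top near/far",T.plane(t(190,203),.104),T.plane(t(165,50),.104), S.plane(s(600,258),.104),S.plane(s(608,130),.104))
print("tall bulge", T.plane(t(57,100),.154),T.plane(t(66,130),.154))
print("rack sign top far/near",T.plane(t(590,90),.103),T.plane(t(617,208),.103),S.plane(s(205,30),.103),S.plane(s(193,135),.103))
# empty slot mouth inner corners (top rim z=.069)
print("rack rim corners",[T.plane(t(*p),.069) for p in((636,52),(700,40),(740,212),(680,230))])
print([S.plane(s(*p),.069) for p in((65,195),(125,195),(150,45),(97,42))])
print("pink",T.plane((157,283),.0))
E
```

```text
square top near/far [0.4515 0.1475 0.104 ] [0.5769 0.1683 0.104 ] [0.5836 0.169  0.104 ] [0.4744 0.154  0.104 ]
tall bulge [0.5231 0.247  0.154 ] [0.4992 0.2395 0.154 ]
rack sign top far/near [ 0.5416 -0.1716  0.103 ] [ 0.4451 -0.1895  0.103 ] [ 0.4498 -0.1887  0.103 ] [ 0.5473 -0.1632  0.103 ]
rack rim corners [array([ 0.5833, -0.2168,  0.069 ]), array([ 0.5938, -0.2712,  0.069 ]), array([ 0.4481, -0.297 ,  0.069 ]), array([ 0.4335, -0.2465,  0.069 ])]
[array([ 0.6041, -0.2584,  0.069 ]), array([ 0.5937, -0.2113,  0.069 ]), array([ 0.4534, -0.2446,  0.069 ]), array([ 0.46  , -0.2905,  0.069 ])]
pink [0.2039 0.404  0.    ]
```

```bash
python3 -m pendant '[[[0.032,0.0375,0.004,0,0,-1.5,0.088],[0.032,0.0375,0.004,0,0,-1.5,0.088],[0.032,0.0375,0.004,0,0,-1.5,0.088],[0.032,0.0375,0.004,0,0,-1.5,0.088],[0.032,0.0375,0.004,0,0,-1.5,0.088],[0.032,0.0375,0.004,0,0,-1.5,0.088],[0.032,0.0375,0.004,0,0,-1.5,0.088],[0.032,0.0375,0.004,0,0,-1.5,0.088],[0,0,0,0,0,0,0.088],[0,0,0,0,0,0,0.088]]]' 
python3 - <<'E'
from h import *
s,d=grab("wrist","pics/w1.png");print(s["tool_pos"],s["eef_rot"],s["qvel"].round(3))
E
```

```text
t: 1.4
tool_pos: [0.4978, -0.2216, 0.2703]
eef_rot: [-1.571, -0.001, -2.915]
contact_force: [-0.1, 0.2, -0.6]
gripper_width: 0.088
[ 0.49783737 -0.2215831   0.27031135] [-1.57101832e+00 -9.15434166e-04 -2.91535651e+00] [-0.027 -0.005  0.004  0.001  0.001  0.002]
```

View pics/w1.png

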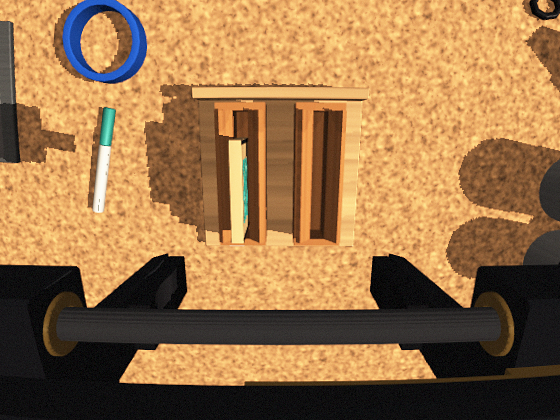

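```bash
python3 - <<'E'
import cv2
t=cv2.imread("pics/w1.png")
cv2.imwrite("pics/w1c.png",cv2.resize(t[78:258,280:380],None,fx=3.3,fy=3.3,interpolation=cv2.INTER_CUBIC))
E
```

```text
(no output)
```

View pics/w1c.png

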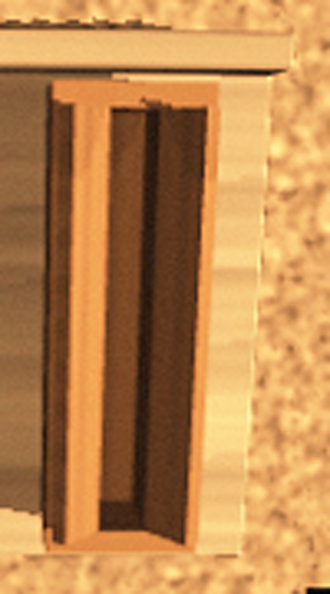

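```bash
python3 - <<'E'
from h import *
np.set_printoptions(precision=4,suppress=True)
W=Cam("pics/w1.png");c=lambda x,y:(280+x/3.3-.35,78+y/3.3-.35)
Lt,Lb,Rt,Rb=[W.plane(c(*p),.069) for p in((75,105),(65,543),(218,95),(187,545))]
print(Lt,Lb,Rt,Rb)
for a,b in((Lb,Lt),(Rb,Rt)): print(np.degrees(np.arctan2(*(a-b)[1::-1]*-1)),np.linalg.norm(a-b))
y=np.radians(13)
ctr=(Lt+Lb+Rt+Rb)/4;print(ctr)
for yaw in (12,13,14):
  y=np.radians(yaw);n=np.array([-np.sin(y),np.cos(y)]);print(yaw,[(p[:2]-ctr[:2])@n for p in(Lt,Lb,Rt,Rb)],)
# far/near end walls inner (z .054)
print([W.plane(c(*p),.054) for p in((160,107),(145,530),(160,83),(120,550))])
# outer base edges
print("rack sign top", [W.plane(p,.103) for p in((229.5,139),(241.5,139),(231,243),(243,243))])
E
```

```text
[ 0.5852 -0.2266  0.069 ] [ 0.45   -0.2567  0.069 ] [ 0.5979 -0.2677  0.069 ] [ 0.4583 -0.2963  0.069 ]
12.569205322372012 0.1385471254659997
11.596573366763318 0.14253340670264303
[ 0.5228 -0.2618  0.069 ]
12 [np.float64(0.021505418008710978), np.float64(0.020129043261942186), np.float64(-0.021319024115999355), np.float64(-0.020315437154653893)]
13 [np.float64(0.0203096364905717), np.float64(0.021351332797060023), np.float64(-0.02257594633978544), np.float64(-0.019085022947846364)]
14 [np.float64(0.01910766846041353), np.float64(0.022567118509372864), np.float64(-0.023825991711618325), np.float64(-0.017848795258168147)]
[array([ 0.5916, -0.2535,  0.054 ]), array([ 0.4557, -0.2846,  0.054 ]), array([ 0.5986, -0.2517,  0.054 ]), array([ 0.4468, -0.278 ,  0.054 ])]
rack sign top [array([ 0.5432, -0.1662,  0.103 ]), array([ 0.5456, -0.1769,  0.103 ]), array([ 0.4453, -0.1865,  0.103 ]), array([ 0.4479, -0.198 ,  0.103 ])]
```

```bash
python3 -m pendant '[[[0.002,0.06,0,0,0,-0.6,0.088],[0.002,0.06,0,0,0,-0.6,0.088],[0.002,0.06,0,0,0,-0.6,0.088],[0.002,0.06,0,0,0,-0.6,0.088],[0.002,0.06,0,0,0,-0.6,0.088],[0.002,0.06,0,0,0,-0.6,0.088],[0.002,0.06,0,0,0,-0.6,0.088],[0,0,0,0,0,0,0.088],[0,0,0,0,0,0,0.088]]]' 
python3 - <<'E'
from h import *
s,d=grab("wrist","pics/w2.png");print(s["tool_pos"],s["eef_rot"],s["qvel"].round(3))
t=d["frame"]
cv2.imwrite("pics/w2c.png",cv2.resize(t[60:270,190:390],None,fx=2.8,fy=2.8,interpolation=cv2.INTER_CUBIC))
E
```

```text
t: 2.58
tool_pos: [0.5123, 0.1972, 0.2704]
eef_rot: [-1.57, -0.001, -2.99]
contact_force: [-0.2, -0.3, -0.5]
gripper_width: 0.088
[0.51229385 0.19716553 0.27036299] [-1.57012517e+00 -7.29276494e-04 -2.99023268e+00] [-0.027 -0.008  0.006  0.001 -0.002  0.003]
```

View pics/w2.png

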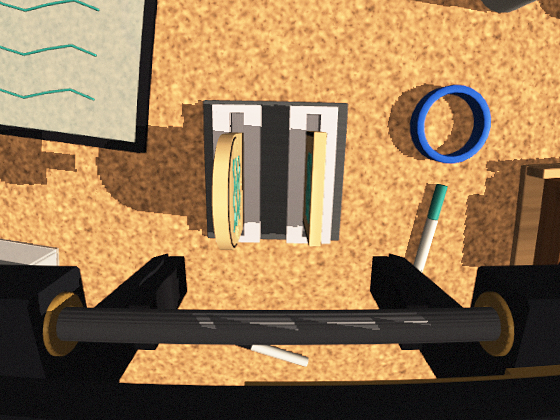

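View pics/w2c.png

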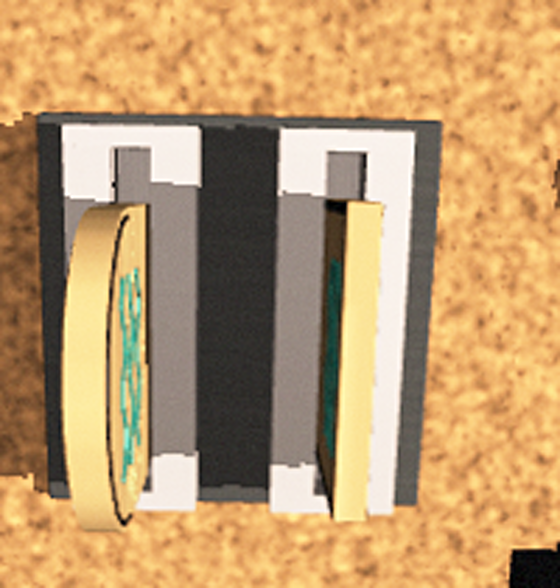

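```bash
python3 - <<'E'
from h import *
np.set_printoptions(precision=4,suppress=True)
W=Cam("pics/w2.png");c=lambda x,y:(190+x/2.8-.35,60+y/2.8-.35)
q=[W.plane(c(*p),.104) for p in((347,201),(382,201),(333,520),(366,520))]
print("square",*q,np.mean(q,0))
for a,b in((q[0],q[2]),(q[1],q[3])): print(np.degrees(np.arctan2((a-b)[1],(a-b)[0])))
print("groove edges", [W.plane(c(*p),.038) for p in((115,148),(151,148),(328,152),(366,152))])
for yy in(300,340,380):print("apex", W.plane(c(63.5,yy),.154),W.plane(c(108,yy),.154))
print("ends far/near", W.plane(c(148,205),.099),W.plane(c(90,528),.099),W.plane(c(122,525),.099),W.plane(c(88,208),.099),W.plane(c(130,208),.099))
# stand base edge
print("base yaw",[W.plane(c(*p),.014) for p in((200,128),(278,128),(198,500),(268,500))])
E
```

```text
square [0.5798 0.1745 0.104 ] [0.5816 0.1634 0.104 ] [0.4719 0.1602 0.104 ] [0.4737 0.1488 0.104 ] [0.5267 0.1617 0.104 ]
7.555172986566858
7.716372586307032
groove edges [array([0.5863, 0.2595, 0.038 ]), array([0.5883, 0.2458, 0.038 ]), array([0.597 , 0.1781, 0.038 ]), array([0.5993, 0.1636, 0.038 ])]
apex [0.5417 0.2528 0.154 ] [0.5435 0.2406 0.154 ]
apex [0.5305 0.2517 0.154 ] [0.5323 0.2393 0.154 ]
apex [0.5191 0.2505 0.154 ] [0.521 0.238 0.154]
ends far/near [0.5688 0.2382 0.099 ] [0.4542 0.2449 0.099 ] [0.4571 0.2337 0.099 ] [0.565  0.2576 0.099 ] [0.567  0.2439 0.099 ]
base yaw [array([0.5997, 0.2295, 0.014 ]), array([0.6044, 0.198 , 0.014 ]), array([0.4413, 0.2083, 0.014 ]), array([0.446 , 0.1772, 0.014 ])]
```

```bash
python3 -m pendant '[[[0,0.024,-0.02,0,0,-0.5,0.088],[0,0.023,-0.03,0,0,-0.5,0.088],[0,0,-0.03,0,0,0,0.088],[0,0,-0.03,0,0,0,0.088],[0,0,-0.022,0,0,0,0.06],[0,0,-0.02,0,0,0,0.04],[0,0,0,0,0,0,0.032],[0,0,0,0,0,0,0.032],[0,0,0,0,0,0,0.032]]]' 25
python3 - <<'E'
from h import *
s,d=grab("wrist","pics/w3.png");print(s["tool_pos"],s["eef_rot"],s["gripper_width"])
E
```

```text
t: 3.75
tool_pos: [0.5132, 0.2452, 0.12]
eef_rot: [-1.571, 0.002, -3.008]
contact_force: [0.3, 0.6, 0.8]
gripper_width: 0.0402
[0.51319083 0.24517809 0.11996896] [-1.57098735e+00  2.06151197e-03 -3.00777566e+00] 0.04015473607256265
```

View pics/w3.png

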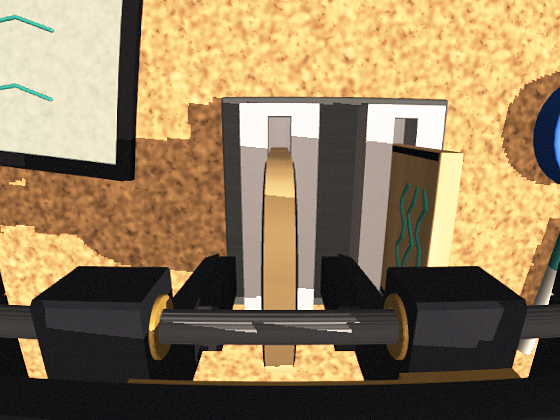

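```bash
python3 -m pendant '[[[0,0,-0.003,0,0,0,0.02],[0,0,0,0,0,0,0.005],[0,0,0,0,0,0,0.005],[0,0,0,0,0,0,0.005],[0,0,0,0,0,0,0.005],[0,0,0,0,0,0,0.005],[0,0,0,0,0,0,0.005]]]' 30
```

```text
t: 4.68
tool_pos: [0.5122, 0.2455, 0.1156]
eef_rot: [-1.571, -0.0, -3.007]
contact_force: [-0.5, 0.3, -1.5]
gripper_width: 0.012
```

```bash
python3 -m pendant '[[[0,0,0.006,0,0,0,0.005],[0,0,0.01,0,0,0,0.005],[0,0,0.01,0,0,0,0.005],[0,0,0.014,0,0,0,0.005],[0,0,0.02,0,0,0,0.005],[0,0,0.03,0,0,0,0.005],[0,0,0.03,0,0,0,0.005],[0,0,0.015,0,0,0,0.005],[0,0,0,0,0,0,0.005]]]'
python3 - <<'E'
from h import *
s,d=grab("wrist","pics/w4.png");print(s["tool_pos"],s["eef_rot"],s["gripper_width"])
grab("scene","pics/s4.png")
E
```

```text
t: 5.8
tool_pos: [0.5128, 0.2457, 0.2521]
eef_rot: [-1.571, 0.003, -3.007]
contact_force: [-0.1, -0.2, -1.4]
gripper_width: 0.0115
[0.5128423  0.24566957 0.25207371] [-1.57107164e+00  2.66215072e-03 -3.00690846e+00] 0.011454462270600587
```

View pics/w4.png

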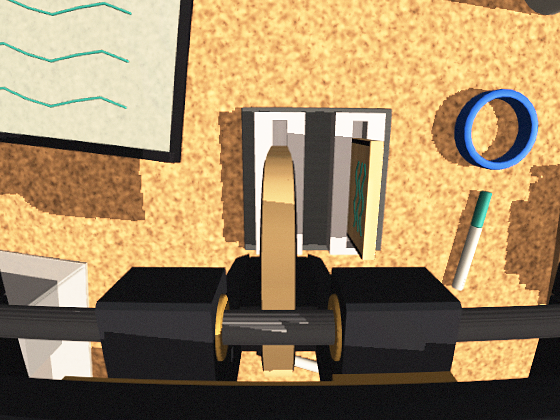

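View pics/s4.png

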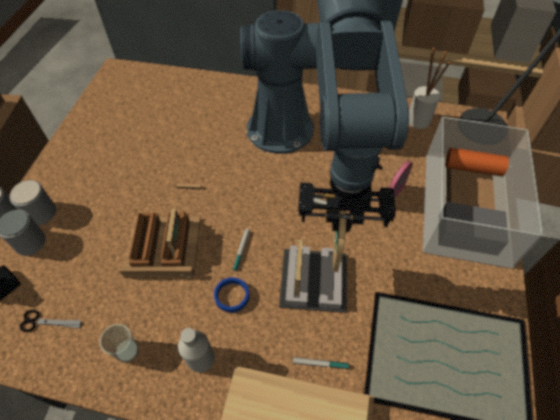

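```bash
python3 -m pendant '[[[0.001,-0.03,0,0,0,0.4,0.005],[0.001,-0.05,0,0,0,0.4,0.005],[0.001,-0.055,0,0,0,0.4,0.005],[0.001,-0.055,0,0,0,0.4,0.005],[0.001,-0.055,0,0,0,0.4,0.005],[0.001,-0.055,0,0,0,0.4,0.005],[0.001,-0.055,0,0,0,0.4,0.005],[0.001,-0.055,0,0,0,0.5,0.005],[0.001,-0.05,0,0,0,0.5,0.005],[0.001,-0.0325,0,0,0,0.5,0.005],[0,-0.015,0,0,0,0,0.005],[0,0,0,0,0,0,0.005]]]'
python3 -m pendant '[[[0,0,0,0,0,0,0.005],[0,0,0,0,0,0,0.005]]]'
python3 - <<'E'
from h import *
s,d=grab("wrist","pics/w5.png");print(s["tool_pos"],s["eef_rot"],s["gripper_width"])
s,d=grab("top","pics/t5.png")
cv2.imwrite("pics/w5c.png",cv2.resize(cv2.imread("pics/w5.png")[70:270,190:390],None,fx=2.9,fy=2.9,interpolation=cv2.INTER_CUBIC))
E
```

```text
t: 7.4
tool_pos: [0.5217, -0.2619, 0.2495]
eef_rot: [-1.573, -0.001, -2.933]
contact_force: [0.9, 0.7, -2.1]
gripper_width: 0.0119
t: 7.65
tool_pos: [0.5224, -0.2606, 0.2508]
eef_rot: [-1.571, 0.0, -2.93]
contact_force: [-0.8, 0.1, -2.1]
gripper_width: 0.0118
[ 0.52243399 -0.26064918  0.25079861] [-1.57101616e+00  1.18850827e-04 -2.93038242e+00] 0.011773589274288876
```

View pics/w5c.png

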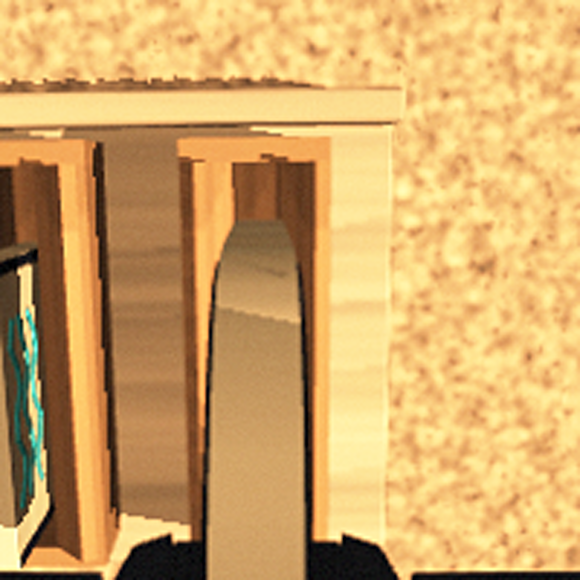

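View pics/t5.png

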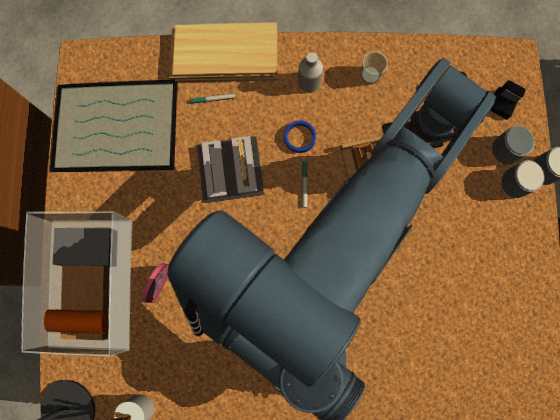

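```bash
python3 - <<'E'
from h import *
np.set_printoptions(precision=4,suppress=True)
cv2.imwrite("pics/w5d.png",cv2.resize(cv2.imread("pics/w5.png")[110:260,245:310],None,fx=4,fy=4,interpolation=cv2.INTER_CUBIC)[:,:])
W=Cam("pics/w5.png");c=lambda x,y:(190+x/2.9-.35,70+y/2.9-.35)
z=np.load("pics/w5.npz",allow_pickle=True);y=z["rot"][2]+np.pi;n=np.array([-np.sin(y),np.cos(y)]);a=np.array([np.cos(y),np.sin(y)]);print(np.degrees(y))
f=lambda p,h:((W.plane(c(*p),h)[:2]-z["pos"][:2])@a*1000,(W.plane(c(*p),h)[:2]-z["pos"][:2])@n*1000)
for nm,p,h in(("L far",(194,165),.069),("R far",(318,165),.069),("L near",(191,500),.069),("R near",(314,500),.069),("outerL",(178,145),.069),("outerR",(330,145),.069),("rimRnear outer",(329,530),.069),
 ("narrowL",(235,170),.054),("narrowR",(278,170),.054),("endwall",(250,160),.054)): print(nm,np.round(f(p,h),1))
for p in((217,290),(303,310),(232,225),(288,225)):print("sign edge",np.round(f(p,.235),1))
E
```

```text
12.101455242693383
L far [67.8 19.9]
R far [ 67.7 -20.4]
L near [-47.3  22.9]
R near [-47.3 -20.7]
outerL [74.1 25. ]
outerR [ 74.  -24.2]
rimRnear outer [-58.7 -26.3]
narrowL [66.1  6.9]
narrowR [66.1 -7.8]
endwall [69.4  1.8]
sign edge [47.6  6.2]
sign edge [44.3 -8.1]
sign edge [58.1  3.6]
sign edge [58.1 -5.5]
```

View pics/w5d.png

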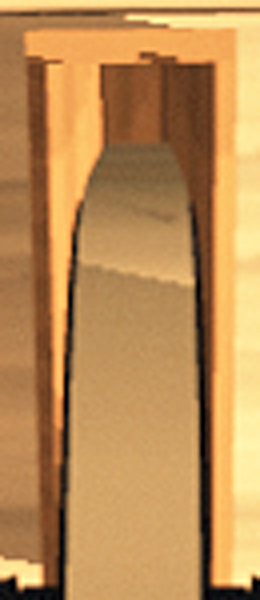

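```bash
python3 -m pendant '[[[0,0,-0.015,0,0,0,0.005],[0,0,-0.025,0,0,0,0.005],[0,0,-0.025,0,0,0,0.005],[0,0,-0.015,0,0,0,0.005],[0,0,-0.01,0,0,0,0.005],[0,0,0,0,0,0,0.005],[0,0,0,0,0,0,0.005]]]'
python3 - <<'E'
from h import *
s,d=grab("wrist","pics/w6.png");print(s["tool_pos"],s["eef_rot"],s["contact_force"])
E
```

```text
t: 8.62
tool_pos: [0.5227, -0.2624, 0.1616]
eef_rot: [-1.57, 0.001, -2.932]
contact_force: [-0.3, -0.0, -0.3]
gripper_width: 0.0118
[ 0.52273927 -0.26237465  0.16158919] [-1.56965305e+00  1.00076389e-03 -2.93191507e+00] [-0.3320504  -0.04447853 -0.32553705]
```

View pics/w6.png

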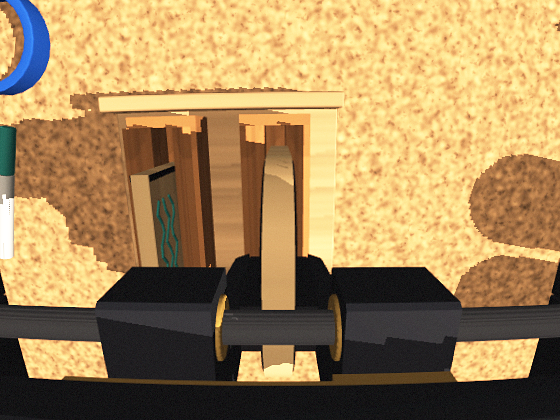

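```bash
python3 - <<'E'
from h import *
s=observe();print(s["tool_pos"],s["contact_force"])
cv2.imwrite("pics/w6d.png",cv2.resize(cv2.imread("pics/w6.png")[105:265,225:325],None,fx=5,fy=3.7,interpolation=cv2.INTER_CUBIC))
E
```

```text
[ 0.52278654 -0.262439    0.16172046] [-0.07565915 -0.16606543 -1.40976374]
```

View pics/w6d.png

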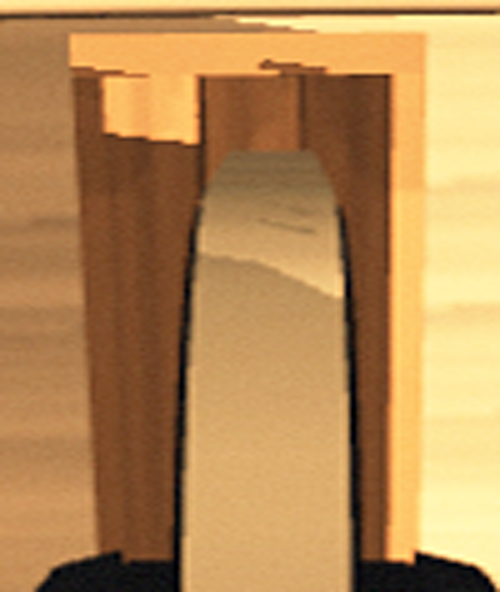

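```bash
python3 - <<'E'
from h import *
W=Cam("pics/w6.png");c=lambda x,y:(225+x/5-.4,105+y/3.7-.37)
z=np.load("pics/w6.npz",allow_pickle=True);y=z["rot"][2]+np.pi;n=np.array([-np.sin(y),np.cos(y)]);a=np.array([np.cos(y),np.sin(y)]);print(np.degrees(y))
f=lambda p,h:np.round([(W.plane(c(*p),h)[:2]-z["pos"][:2])@k*1000 for k in(a,n)],1)
for nm,p,h in(("L far",(103,76),.069),("R far",(390,76),.069),("R near",(387,540),.069),("outL far",(72,50),.069),("outR far",(425,50),.069),("outR near",(416,550),.069),("outL near",(100,550),.069),("narL",(203,78),.054),("narR",(300,78),.054)):print(nm,f(p,h))
for p,h in(((228,153),.1),((310,153),.1),((187,300),.16),((350,300),.16)):print("sign",f(p,h))
E
```

```text
12.013640476714748
L far [68.7 22. ]
R far [ 68.7 -17.3]
R near [-22.7 -18.5]
outL far [73.4 26.2]
outR far [ 73.4 -22. ]
outR near [-24.9 -22.9]
outL near [-24.8  24.8]
narL [68.4  8.8]
narR [68.4 -5.3]
sign [56.3  4.3]
sign [56.3 -5.6]
sign [42.3  6.7]
sign [42.2 -7.6]
```

```bash
python3 -m pendant '[[[-0.0004,0.002,0,0,0,0.5,0.005],[0,0,0,0,0,0,0.005],[0,0,-0.004,0,0,0,0.005],[0,0,-0.005,0,0,0,0.005],[0,0,-0.005,0,0,0,0.005],[0,0,-0.005,0,0,0,0.005],[0,0,0,0,0,0,0.005]]]'
```

```text
t: 9.55
tool_pos: [0.5214, -0.2597, 0.141]
eef_rot: [-1.572, -0.001, -2.923]
contact_force: [0.2, 0.0, -1.2]
gripper_width: 0.0116
```

```bash
python3 -m pendant '[[[0,0,-0.005,0,0,0,0.005],[0,0,-0.005,0,0,0,0.005],[0,0,-0.004,0,0,0,0.005],[0,0,-0.003,0,0,0,0.005],[0,0,0,0,0,0,0.005],[0,0,0,0,0,0,0.005]]]'
python3 - <<'E'
from h import *
s,d=grab("wrist","pics/w7.png");print(s["tool_pos"],s["contact_force"],s["wrist_torque"])
E
```

```text
t: 10.3
tool_pos: [0.5219, -0.2601, 0.1248]
eef_rot: [-1.571, 0.0, -2.923]
contact_force: [0.3, 0.4, -2.3]
gripper_width: 0.0118
[ 0.52190955 -0.26008895  0.12483743] [ 0.34088395  0.38381237 -2.27694382] [0.04180478 0.00530265 0.06712015]
```

View pics/w7.png

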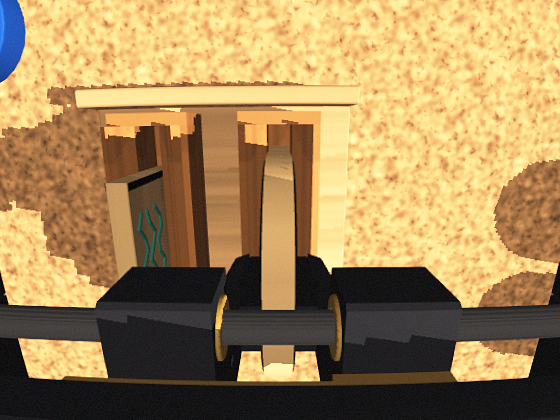

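Well inside the slot, centred, no side load; about 5 mm to the floor. Creep until the force rises.

```bash
python3 -m pendant '[[[0,0,-0.002,0,0,0,0.005],[0,0,-0.002,0,0,0,0.005],[0,0,0,0,0,0,0.005],[0,0,0,0,0,0,0.005]]]'; python3 -m pendant '[[[0,0,-0.001,0,0,0,0.005],[0,0,0,0,0,0,0.005]]]'
```

```text
t: 10.85
tool_pos: [0.5218, -0.26, 0.1207]
eef_rot: [-1.571, -0.0, -2.923]
contact_force: [0.1, 0.6, -1.1]
gripper_width: 0.0117
t: 11.1
tool_pos: [0.5218, -0.26, 0.1197]
eef_rot: [-1.571, 0.0, -2.923]
contact_force: [-0.2, 0.1, -1.7]
gripper_width: 0.0116
```

```bash
for i in 1; do python3 -m pendant '[[[0,0,-0.001,0,0,0,0.005],[0,0,0,0,0,0,0.005]]]'; done; python3 - <<'E'
from rig import observe
print(observe()["contact_force"])
E
```

```text
t: 11.35
tool_pos: [0.5221, -0.2603, 0.1196]
eef_rot: [-1.57, 0.0, -2.923]
contact_force: [-1.7, 1.5, 5.5]
gripper_width: 0.0117
[-1.7073426   1.50160881  5.52664699]
```

```bash
python3 -m pendant '[[[0,0,0,0,0,0,0.015],[0,0,0,0,0,0,0.025],[0,0,0,0,0,0,0.04],[0,0,0,0,0,0,0.04],[0,0,0,0,0,0,0.04]]]'
python3 - <<'E'
from h import *
s,d=grab("wrist","pics/w8.png");print(s["tool_pos"],s["contact_force"],s["gripper_width"])
E
```

```text
t: 11.98
tool_pos: [0.5218, -0.26, 0.1186]
eef_rot: [-1.571, -0.0, -2.923]
contact_force: [-0.5, -1.0, -0.0]
gripper_width: 0.0403
[ 0.52177594 -0.26000531  0.11861602] [-0.53321215 -0.97625089 -0.01770208] 0.040324134167569685
```

View pics/w8.png

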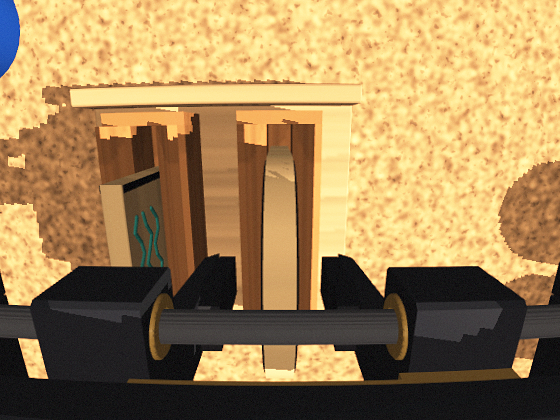

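Released cleanly; both fingers are clear of the sign. Retreat straight up and check.

```bash
python3 -m pendant '[[[0,0,0.01,0,0,0,0.04],[0,0,0.02,0,0,0,0.04],[0,0,0.03,0,0,0,0.04],[0,0,0.04,0,0,0,0.04],[0,0,0.04,0,0,0,0.04],[-0.02,0.03,0.03,0,0,0,0.04],[-0.02,0.04,0,0,0,0,0.04],[0,0.04,0,0,0,0,0.04],[0,0,0,0,0,0,0.04],[0,0,0,0,0,0,0.04]]]'
python3 - <<'E'
from h import *
grab("wrist","pics/w9.png");s,d=grab("scene","pics/s9.png")
cv2.imwrite("pics/s9c.png",cv2.resize(d["frame"][180:320,100:360],None,fx=3,fy=3,interpolation=cv2.INTER_CUBIC))
E
```

```text
t: 13.28
tool_pos: [0.4821, -0.1504, 0.2894]
eef_rot: [-1.57, 0.001, -2.923]
contact_force: [-0.7, 0.0, -0.8]
gripper_width: 0.04
```

View pics/w9.png

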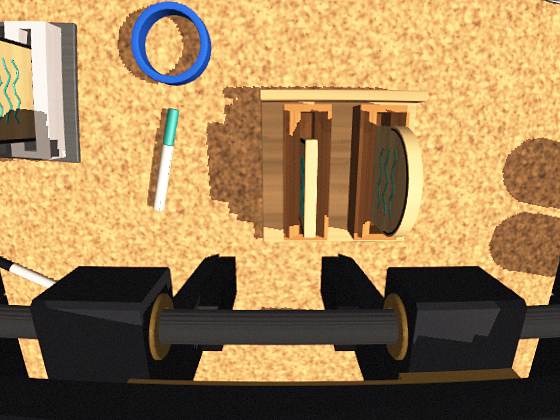

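View pics/s9c.png

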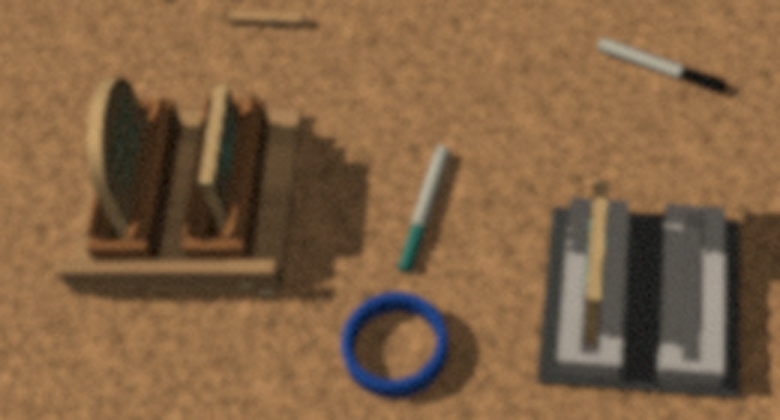

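```bash
python3 - <<'E'
from rig import observe,finish_job
s=observe();print(s["t"],abs(s["qvel"]).max(),s["contact_force"]);print(finish_job())
E
```

```text
13.375 0.0072179523405083365 [-0.27488197  0.69633066 -0.25966729]
the job is handed in; nothing more can be done
None
```

The tall round-topped sign is now upright in the empty slot of the wooden rack, and the job was handed in at 13.4 s of the 42 s allowed.

- **What I did:** I gripped the sign across its thickness near the top of the arch and lifted it straight out of the stand's groove. Then I carried it over the rack. Partway into the slot's flare I found it about 2 mm off centre and corrected that. I lowered it in small steps until the force showed it touching the floor (about 5.5 N, at the expected height), then opened the fingers and backed off.
- **Last checks:** The final wrist and scene pictures show the sign upright in the slot. The other sign in the rack and the square sign in the stand look unmoved, and the gripper is clear of everything. I judged these by eye and did not measure the final poses.
- **Disagreement:** My first estimate of the slot's centre, from a picture taken higher up, differed by about 2 mm from the one taken closer in. I used the closer one. No check failed.

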